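# Load a tube-post carrier and send it

### The job

Dispatch the specimen carrier that lies at the foot of the tube-post station: with the fingertips push it, rolling, slowly up the ramp - never pinching or lifting it and never letting it run away or roll back down - until it drops into the cradle at the top against the back stop. Once it lies at rest there, press the large round send button on the keypad fully down, let it up again and come clear. Leave everything else on the bench where it is.

Things in the scene. Friction and masses are not known exactly. Their poses are not given: they have to be found in the camera images.
- station: sending station of the tube post, fixed: an aluminium tray 230 mm wide between grey cheeks. Origin on the bench at the middle of the tray's front edge; x level, towards the top of the ramp, y left, along the carrier's axle, z up. Along x: flat apron 0 to 100 mm (surface 6 mm over the bench), ramp 100 to 220 mm, 4 mm step down into the cradle, upright stop face at 266 mm, 64 mm high
- ramp_foot (a point): middle of the ramp's lower edge, 100 mm along the station's x, 6 mm over the bench; from here the ramp rises at 9 degrees. The cheeks' inner faces lie 107 mm to either side and stand 22 mm above apron and ramp
- crest (a point): middle of the ramp's upper edge, 220 mm along the station's x, 25 mm over the bench; behind it is the step down to the flat cradle floor, 21 mm over the bench, 46 mm long to the stop face. The cheeks beside the cradle are 50 mm high over the bench
- cradle (a point): where the centre of a carrier seated in the cradle against the stop comes to lie: 238 mm along the station's x, y 0, 49 mm over the bench (a seated carrier may lie up to 4 mm in front of it and 7 mm to either side)
- port (a point): middle of the top of the grey port housing at the left end of the cradle, 112 mm over the bench; the housing measures 110 x 115 mm (x, y). From its left side a grey tube, 85 mm high at most, bends down into the bench 120 mm further left
- carrier: loaded specimen carrier lying on the apron, axle across the ramp (within 2 degrees), 50 to 70 mm from the tray's front edge. Slippery clear tube, 48 mm diameter, 200 mm long with grey caps; rolls on two black 56 mm rings, 14 wide, 73 mm either side of the middle. Origin at its centre, y along its axle. 0.28 to 0.56 kg. Rolls freely: left alone on the ramp it runs back; the cradle's step keeps it
- keypad: the station's keypad, a fixed grey box 120 x 85 x 34 mm (x, y, z) on the bench to the right of the station; origin under its middle, x towards its dark display. Its one big button sits 28 mm to the -x side of the middle; the three small keys are not used
- send (a joint): travel of the big round send button: 0 up, 0.006 m fully down; a spring returns it; about 4 N holds it fully down
- send_top (a point): the middle of the top face of the send button (grey, 28 mm diameter, in a steel collar 44 mm wide); it faces up, about 52 mm over the bench, and moves down with the button
- spare_carrier: an identical carrier standing upright on its end, 200 mm tall, 56 mm diameter, on the bench beyond the keypad to the right; origin at its foot; leave it
- tube_rack: green rack 80 x 100 x 42 mm holding white-capped tubes that reach 96 mm high, left of the ramp; origin under its middle; leave it
- jar: small specimen jar, 54 mm diameter, 60 mm high, left of the apron; origin under its middle; leave it
- pot: low lidded specimen pot, 64 mm diameter, 42 mm high, right of the apron near the keypad; origin under its middle; leave it
- timer: white bench timer 60 x 75 x 22 mm lying right of the cradle, beyond the keypad; origin under its middle; leave it
- marker: white marker pen with a black cap, 128 mm long, 13 mm thick, lying on the bench left of the tube rack; origin 14 mm from its middle, on its underside; leave it

How it is judged:
By the outcome, as a careful person would: the job done as asked, in the order asked, and still so for the second after the job is handed in, with the robot touching nothing.
It also fails if it takes over 54 s, if anything falls off the work surface, if the arm or the gripper's body presses on something with over 40 N, if the wrist force passes 120 N, or if a joint passes its speed limit or range.

### The arm

A 6-joint arm with a two-finger parallel gripper is mounted at the origin on the work surface. World frame = base frame: x ahead of the robot, y to its left, z up, the work surface at z = 0. Lengths are in m, angles in rad, forces in N, time in s.
With the tool pointing down it reaches from about 0.35 to 0.975 m from the base axis. Payload 4.9 kg.
Tool frame: the origin (TCP) lies on the centre line of the jaws, within the pads' length; the fingertips stand 14 mm ahead of it and the grasp point (between the pads) lies 5 mm behind it; x points along the fingers, z is the direction in which the jaws open and shut, and the axes are right-handed (so a half turn about x gives the same grasp; the last joint's range is limited). The gripper opens to 85 mm and grips with 20 to 120 N. Pads are 22 mm wide; open, the fingers measure 114 mm over their backs; the gripper's body (76 mm by 85 mm) begins 54 mm behind the grasp point. The pads swing forward as they close: fully open they stand 13 mm farther back than shut.
Start: joints at [1.16, 0.053, 1.613, -0, 1.476, -0.119], TCP at [0.18, 0.599, 0.245] pointing down, gripper open.
Joint ranges: [-3.01, 3.01], [-1.01, 2.22], [0.06, 2.58], [-1.02, 4.17], [0.09, 2.62], [-3.14, 3.14]. Speed limits (rad/s): [2.57, 2.57, 3.14, 3.14, 3.14, 3.14].

### API

Orientations are given as a rotation vector (axis times angle).
In Python, from station import ctrl gives the robot as it stands.
- The arm moves only by the tool move_arm, never from a script. Its argument "increments" is a list that holds one entry, the list of rows, each a list of 4 numbers: the shift along the tool's x, y, z in units of 25 cm (1.0 is 25 cm), then the turn about the tool's x in units of 90 degrees (1.0 is 90 degrees). A call has 1 to 20 rows; each row shifts and turns the commanded pose from where the row before left it, along the tool's axes as they then stand; what a row does not reach is not made up. A row lasts 1/12 s, in which the tool goes at most 41.7 mm and 7.16 degrees, less where a joint would pass 70% of its speed; a pose out of reach is approached as far as the arm can. A call with a number of a shift or a turn outside -1 to 1 is refused whole. A call with a gripper value outside its range is refused whole. "gripper" is the closure, from 0 (fully open) to 1 (shut), set as the call begins (left out, the last holds). The fingers move at their own pace and stop on an object; "squeeze" is the grip in N (left out, the last holds). Time passes only in rows, so rows that do not move let the fingers close. It gives the time, the measured TCP pose, the force and the opening at its end, in the units of the state.
- ctrl.get_obs(): the state, without advancing time (a new reading comes with each control period).
- ctrl.get_image(name): name is "side" or "top" or "wrist"; returns a dict with "pixels" (400x640x3 uint8, red, green, blue), "depth" (400x640 float32, m along the optical axis (not along the pixel's ray), 0 where there is no reading), "K" (3x3 intrinsics, pixels), "extrinsics" (4x4, takes a point from camera to world coordinates); the wrist camera has in their place "tool_from_camera" (4x4, takes a point from camera to tool coordinates, whose origin is the TCP and whose axes are the tool frame's). Camera axes: x right, y up, looking along -z (the intrinsics and any distortion apply to the point x, -y, -z); pixel columns grow to the right and rows downward; lengths in m; the calibration is good to about 2 mm. The wrist camera is an equidistant fisheye: a pixel r from the principal point sees the ray r / f radians off the axis. A picture is of the moment at which its call begins: read the wrist's pose just before it.
- ctrl.finish_job(): hands the job in, once; it reports no verdict.
Trained networks look in the newest picture that a camera, given by its name, has taken for a name from the list of things; names that differ only in an ending like _2 or _b are one class to them, and where a whole thing is asked for, a point or a joint stands for the part that bears it (a point fixed in the world has none). Each returns a list of dicts, best first, with "score" (0 to 1); they miss things now and then, are a little off and sometimes report something else, mostly with a low value. They report only what shows in the picture. A call takes as long as a camera call.
- ctrl.trace(camera, target): "region" (400x640 bool, what is visible of it) and "pixel" ([row, column] in pixels, amid what is visible of it).
The state is a dict: "t": time; "q": joint angles; "dq": joint speeds; "effort": joint torques, N m; "tool_pos": TCP position; "tool_rot": TCP orientation; "contact_force": force on the tool from outside, world axes, zero at the start; "wrist_torque": the same for the moment, N m; "opening": finger opening in m.
Only numpy, scipy, OpenCV 4.12 (cv2) and the standard library are available. Lean on these libraries where they do the work, as an engineer would, in place of code of your own. Each camera call takes 0.05 s, during which the arm holds its last target. There are 200 camera calls.

## Working session

There is one attempt and no reset: what is moved stays moved. The work goes in short steps, Python scripts to look and compute and a tool call to move; the robot and the scene stay as the last step left them, time stands still between calls to the robot, and variables do not carry over. Pictures are saved under pics/ and viewed, about 8 in all and at most 12, crops included, and the job is handed in when it is done.

Besides the shell and the picture viewer there is one more tool, called after ">>>" as name([rows], argument=value, ...), one row to a line, values as JSON. move_arm: Moves the arm, as the interface text tells. Shifts and turns lie within -1 to 1; 1 stands for 25 cm of shift or 90 degrees of turn. Its arguments: {"type":"object","properties":{"increments":{"type":"array","items":{"type":"array","items":{"type":"array","items":{"type":"number","minimum":-1,"maximum":1}}}},"gripper":{"type":"number"},"squeeze":{"type":"number"}},"required":["increments"]}

```bash
mkdir -p pics; ls; python3 - <<'E'
from station import ctrl
import cv2,numpy as np
o=ctrl.get_obs();print(o)
for c in("top","side"):
    im=ctrl.get_image(c);cv2.imwrite(f"pics/{c}1.png",im["pixels"][:,:,::-1]);print(c,im["K"],im["extrinsics"])
    np.savez(f"{c}1.npz",**im)
    for n in("station","carrier","keypad","send","port"):
        for r in ctrl.trace(c,n)[:2]: print(n,round(r["score"],2),r["pixel"],r["region"].sum())
E
```

```text
pics
{'t': 0.0, 'q': array([ 1.16000270e+00,  5.33581604e-02,  1.61431383e+00, -7.35376976e-07,
        1.47600077e+00, -1.19008107e-01]), 'dq': array([ 0.00046258,  0.00037798, -0.00041395,  0.00013943,  0.00076915,
       -0.00124388]), 'effort': array([-1.76351892e-03, -3.93672037e+01, -3.70175171e+01, -3.19653427e-04,
        6.92753558e-03, -1.20543584e-05]), 'tool_pos': array([0.17955137, 0.59802427, 0.24405034]), 'tool_rot': array([-0.99273974,  1.33507344,  0.99101941]), 'contact_force': array([ 0.04765481, -0.30704055, -0.11239782]), 'wrist_torque': array([ 0.03277392,  0.00566208, -0.02471022]), 'opening': 0.08570378045750487}
top [[378.01826809   0.         318.02343576]
 [  0.         378.01826809 199.78197411]
 [  0.           0.           1.        ]] [[-0.00221524  0.98271308 -0.18512184  0.38852129]
 [-0.99983976  0.00111188  0.01786684  0.02944327]
 [ 0.01776381  0.18513175  0.98255314  0.982207  ]
 [ 0.          0.          0.          1.        ]]
station 0.68 [181.8, 294.7] 12256
carrier 0.97 [242.7, 316.7] 1616
keypad 0.81 [215.7, 385.1] 1594
send 0.41 [225.4, 381.5] 87
port 0.77 [183.7, 291.1] 12449
side [[496.0391648    0.         316.62095438]
 [  0.         496.0391648  199.70976209]
 [  0.           0.           1.        ]] [[-9.21837374e-01  2.77445819e-01 -2.70628293e-01  2.65489678e-01]
 [-3.87576851e-01 -6.59533153e-01  6.44049846e-01  7.29699307e-01]
 [ 2.00605877e-04  6.98598481e-01  7.15513887e-01  8.56677380e-01]
 [ 0.00000000e+00  0.00000000e+00  0.00000000e+00  1.00000000e+00]]
station 0.84 [237.5, 278.2] 15619
carrier 0.8 [228.3, 356.7] 1757
keypad 0.93 [172.7, 359.7] 1413
send 0.4 [167.0, 365.8] 101
port 0.58 [239.9, 277.1] 15301
port 0.33 [330.4, 288.5] 410
```

```bash
python3 - <<'E'
import cv2
t=cv2.imread("pics/top1.png")[100:300,190:450];cv2.imwrite("pics/top1c.png",cv2.resize(t,None,fx=3,fy=3,interpolation=cv2.INTER_CUBIC))
E
```

```text
(no output)
```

View pics/top1c.png

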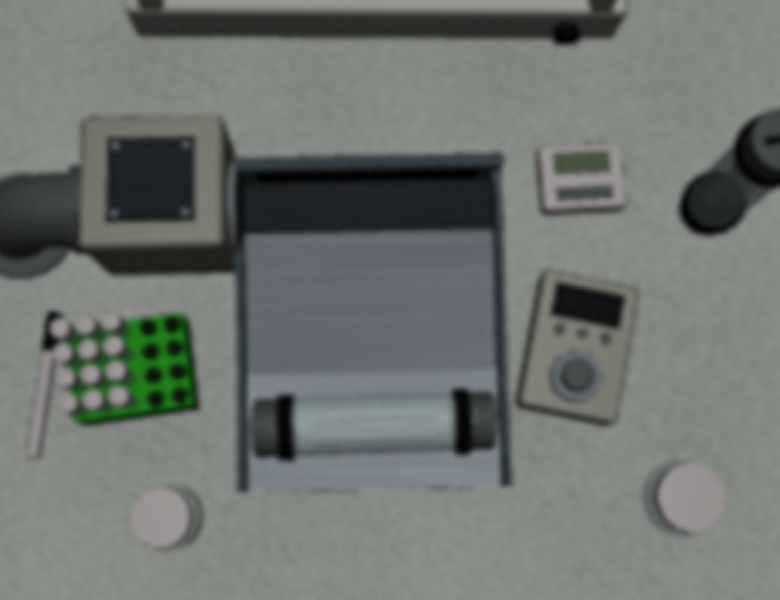

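View pics/side1.png

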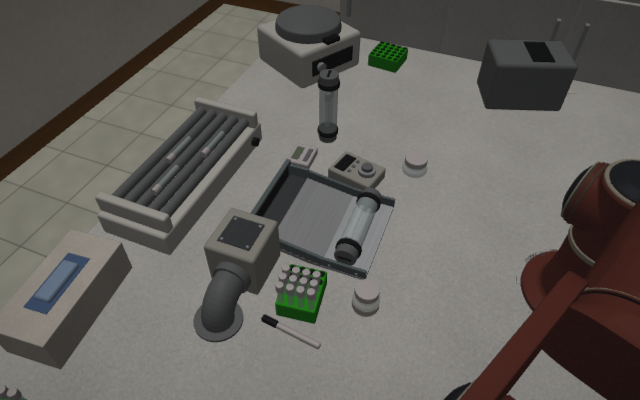

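The top view shows the tray with up = station +x. In the crop, the crest line is at row 231, the ramp foot at row 373, the carrier runs from (253,428) to (495,420), and the send button is at (577,376). The rack, jar, pot and timer lie outside the cheeks.

```bash
cat > h.py <<'E'
import numpy as np
def ray(im,px,z):  # px=(col,row) -> world at height z
    K=im["K"];T=im["extrinsics"]
    d=T[:3,:3]@np.array([(px[0]-K[0,2])/K[0,0],-(px[1]-K[1,2])/K[1,1],-1]);o=T[:3,3]
    return o+d*(z-o[2])/d[2]
def cloud(im):
    K=im["K"];T=im["extrinsics"];r,c=np.mgrid[:400,:640];d=im["depth"]
    P=np.stack([(c-K[0,2])/K[0,0]*d,-(r-K[1,2])/K[1,1]*d,-d],-1)
    return P@T[:3,:3].T+T[:3,3]
E
python3 - <<'E'
import numpy as np
from h import *
np.set_printoptions(precision=4,suppress=True)
t=np.load("top1.npz")
for n,p,z in [("frontL",(240,491),.006),("frontR",(508,485),.006),("footL",(246,374),.006),("footR",(497,372),.006),("crestL",(246,232),.025),("crestR",(493,230),.025),
 ("carL",(254,428),.034),("carR",(495,420),.034),("ringL",(286,427),.062),("ringR",(461,421),.062),("btn",(578,376),.052),("stopL",(240,158),.085),("stopR",(500,155),.085),
 ("kpTL",(548,270),.034),("kpTR",(637,290),.034),("kpBL",(520,405),.034),("kpBR",(614,423),.034),("jar",(162,516),.06),("pot",(690,496),.042)]:
    print(n,ray(t,(190+p[0]/3,100+p[1]/3),z))
P=cloud(t)
for n,p in [("btn",(578,376)),("apron",(370,475)),("foot",(370,380)),("ramp",(370,300)),("crest",(370,236)),("cradle",(370,200)),("stop",(370,160)),("tubeM",(370,424)),("ringL",(286,427)),("ringR",(461,421)),("port",(150,178)),("bench",(300,560))]:
    c,r=int(190+p[0]/3),int(100+p[1]/3);print(n,P[r,c])
# carrier points by height
M=(P[...,2]>.045)&(P[...,0]>.3)&(P[...,0]<.5)&(abs(P[...,1]-.03)<.11);Q=P[M];print(M.sum(),Q.mean(0),Q.max(0),Q.min(0))
a=np.polyfit(Q[:,1],Q[:,0],1);print("carrier slope",a)
E
```

```text
frontL [0.4071 0.1341 0.006 ]
frontR [ 0.4117 -0.0935  0.006 ]
footL [0.5067 0.1311 0.006 ]
footR [ 0.5084 -0.0861  0.006 ]
crestL [0.6281 0.1316 0.025 ]
crestR [ 0.6304 -0.0829  0.025 ]
carL [0.4582 0.1206 0.034 ]
carR [ 0.4647 -0.0803  0.034 ]
ringL [0.4569 0.0921 0.062 ]
ringR [ 0.4616 -0.0494  0.062 ]
btn [ 0.4995 -0.1477  0.052 ]
stopL [0.6757 0.1314 0.085 ]
stopR [ 0.6791 -0.083   0.085 ]
kpTL [ 0.5929 -0.1284  0.034 ]
kpTR [ 0.5756 -0.2043  0.034 ]
kpBL [ 0.4772 -0.1015  0.034 ]
kpBR [ 0.4621 -0.18    0.034 ]
jar [0.3865 0.1899 0.06  ]
pot [ 0.4017 -0.2385  0.042 ]
btn [ 0.5    -0.1456  0.0542]
apron [0.4211 0.0249 0.0063]
foot [0.5033 0.0249 0.0054]
ramp [0.5701 0.0249 0.0155]
crest [0.6266 0.025  0.025 ]
cradle [0.66   0.025  0.0212]
stop [0.6814 0.0252 0.0657]
tubeM [0.4601 0.0251 0.0613]
ringL [0.4579 0.0931 0.0601]
ringR [ 0.4624 -0.0478  0.0625]
port [0.6506 0.1989 0.1139]
bench [0.3513 0.083  0.0002]
2527 [0.4309 0.0249 0.4474] [0.4911 0.1209 0.9822] [ 0.3885 -0.0785  0.045 ]
carrier slope [-0.1047  0.4335]
```

```bash
cat > go.py <<'E'
# usage: go.py x y z  -> tool-axis shift (units of 25cm) and turn for tool z to lie along station y
import sys,numpy as np
from station import ctrl
from scipy.spatial.transform import Rotation as R
np.set_printoptions(precision=4,suppress=True)
o=ctrl.get_obs();M=R.from_rotvec(o["tool_rot"]).as_matrix()
print("t",o["t"],"pos",o["tool_pos"],"F",o["contact_force"],"open",o["opening"]);print(M)
yaw=0.0137;s=np.array([-np.sin(yaw),np.cos(yaw),0])
for g in(s,-s):
    a=np.arctan2(np.dot(np.cross(M[:,2],g),M[:,0]),np.dot(M[:,2],g));print("turn deg",np.degrees(a),"units",a/(np.pi/2),"tool z",g)
    Rn=M@R.from_rotvec([a,0,0]).as_matrix()
    if len(sys.argv)>3:
        d=np.array(list(map(float,sys.argv[1:4])))-o["tool_pos"];print(" before turn",M.T@d/.25," after turn",Rn.T@d/.25)
E
python3 go.py 0.385 0.020 0.12
```

```text
t 0.6 pos [0.1798 0.5986 0.2453] F [-0.5001  0.0175 -0.5155] open 0.08559421319045887
[[-0.     -0.9577  0.2877]
 [ 0.      0.2877  0.9577]
 [-1.      0.      0.    ]]
turn deg -17.505192212612005 units -0.19450213569568897 tool z [-0.0137  0.9999  0.    ]
 before turn [ 0.5012 -1.452  -1.9803]  after turn [ 0.5012 -0.7891 -2.3253]
turn deg 162.494807787388 units 1.8054978643043111 tool z [ 0.0137 -0.9999 -0.    ]
 before turn [ 0.5012 -1.452  -1.9803]  after turn [0.5012 0.7891 2.3253]
```

>>> move_arm([
  [[0, 0, 0, -0.0648], [0, 0, 0, -0.0648], [0, 0, 0, -0.0648], [0, -0.046, -0.137, 0], [0, -0.046, -0.137, 0], [0, -0.046, -0.137, 0], [0, -0.046, -0.137, 0], [0, -0.046, -0.137, 0], [0, -0.046, -0.137, 0], [0, -0.046, -0.137, 0], [0, -0.046, -0.137, 0], [0, -0.046, -0.137, 0], [0, -0.046, -0.137, 0], [0, -0.046, -0.137, 0], [0, -0.046, -0.137, 0], [0, -0.046, -0.137, 0], [0, -0.046, -0.137, 0], [0, -0.046, -0.137, 0], [0, -0.046, -0.137, 0], [0, -0.046, -0.137, 0]],
], gripper=0)

```text
t: 2.27
tool_pos: [0.3834, 0.0172, 0.2458]
tool_rot: [-1.22, 1.202, 1.218]
contact_force: [1.1, -0.2, -1.0]
opening: 0.0855
```

```bash
python3 go.py 0.385 0.020 0.06; python3 - <<'E'
from station import ctrl
import cv2,numpy as np
im=ctrl.get_image("wrist");np.savez("w1.npz",**im);cv2.imwrite("pics/w1.png",im["pixels"][:,:,::-1]);print(im["K"],im["tool_from_camera"])
E
```

```text
t 2.2667 pos [0.3834 0.0172 0.2458] F [ 1.0605 -0.2036 -0.9562] open 0.08548567285420758
[[ 0.0017 -0.9999 -0.0132]
 [-0.0002 -0.0132  0.9999]
 [-1.     -0.0017 -0.0002]]
turn deg -0.02599434192864752 units -0.0002888260214294169 tool z [-0.0137  0.9999  0.    ]
 before turn [ 0.743  -0.0054  0.0114]  after turn [ 0.743  -0.0054  0.0114]
turn deg 179.97400565807135 units 1.9997111739785707 tool z [ 0.0137 -0.9999 -0.    ]
 before turn [ 0.743  -0.0054  0.0114]  after turn [ 0.743   0.0054 -0.0114]
[[309.70691629   0.         320.07872002]
 [  0.         309.70691629 204.98329789]
 [  0.           0.           1.        ]] [[ 6.74693293e-04  3.13729596e-01 -9.49512130e-01 -1.28962512e-01]
 [ 6.35283518e-04  9.49512020e-01  3.13730011e-01  8.06284919e-02]
 [ 9.99999571e-01 -8.14880941e-04  4.41322150e-04  1.37911885e-04]
 [ 0.00000000e+00  0.00000000e+00  0.00000000e+00  1.00000000e+00]]
```

>>> move_arm([
  [[0.1, 0, 0.002, 0], [0.1, 0, 0.002, 0], [0.1, 0, 0.002, 0], [0.1, 0, 0.002, 0], [0.1, 0, 0.002, 0], [0.1, 0, 0.002, 0], [0.1, 0, 0, 0], [0.05, 0, 0, 0], [0.04, 0, 0, 0], [0.03, 0, 0, 0], [0, 0, 0, 0]],
])

```text
t: 3.23
tool_pos: [0.3824, 0.0222, 0.0393]
tool_rot: [-1.218, 1.204, 1.221]
contact_force: [-0.1, -0.2, -0.2]
opening: 0.0852
```

```bash
python3 go.py 0.385 0.020 0.03; python3 - <<'E'
from station import ctrl
import cv2,numpy as np
from h import *
im=ctrl.get_image("wrist");np.savez("w2.npz",**im)
s=ctrl.get_image("side");np.savez("s2.npz",**s)
a=im["pixels"][:,:,::-1];b=s["pixels"][120:320,250:570,::-1];b=cv2.resize(b,(640,400),interpolation=cv2.INTER_CUBIC)
cv2.imwrite("pics/ws2.png",cv2.resize(np.vstack([a,b]),None,fx=.75,fy=.75))
P=cloud(s)
M=(abs(P[...,0]-.385)<.02)&(abs(P[...,1]-.02)<.07)&(P[...,2]>.025)&(P[...,2]<.12)
Q=P[M];print(M.sum(),Q.min(0),Q.max(0))
for lo in(.02,.045): 
  q=Q[abs(Q[:,1]-.02)>lo];print(np.sort(q[:,2])[:12],)
E
```

```text
t 3.2333 pos [0.3824 0.0222 0.0393] F [-0.0625 -0.2373 -0.2032] open 0.08524851818270733
[[-0.0021 -0.9999 -0.0136]
 [ 0.0003 -0.0136  0.9999]
 [-1.      0.0021  0.0003]]
turn deg -0.003707592981907006 units -4.119547757674451e-05 tool z [-0.0137  0.9999  0.    ]
 before turn [ 0.037  -0.0105 -0.0091]  after turn [ 0.037  -0.0105 -0.0091]
turn deg 179.9962924070181 units 1.9999588045224233 tool z [ 0.0137 -0.9999 -0.    ]
 before turn [ 0.037  -0.0105 -0.0091]  after turn [0.037  0.0105 0.0091]
182 [ 0.36537966 -0.02370484  0.04020269] [0.40079714 0.08998816 0.11983737]
[0.04020269 0.04290898 0.04297198 0.04338532 0.044325   0.04439673
 0.04596515 0.04622945 0.04745715 0.04753285 0.04793651 0.04798974]
[0.04020269 0.04290898 0.04297198 0.044325   0.04439673 0.04596515
 0.04622945 0.04745715 0.04753285 0.04793651 0.04798974 0.04826198]
```

View pics/ws2.png

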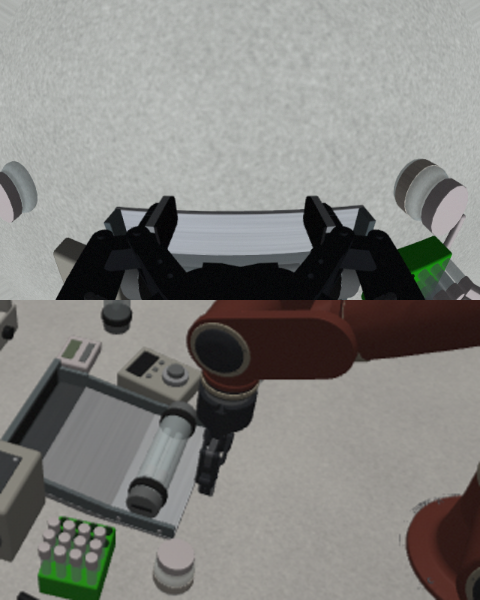

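The open fingertips end at about TCP height (lowest point 0.040 with the TCP at 0.039). They straddle the tube's middle, inside the rings. I lower to z ≈ 0.020 and ease up to contact.

>>> move_arm([
  [[0.03, 0, 0, 0], [0.03, 0, 0, 0], [0.017, 0, -0.004, 0], [0, -0.02, 0, 0], [0, -0.03, 0, 0], [0, -0.03, 0, 0], [0, -0.025, 0, 0], [0, -0.015, 0, 0], [0, -0.01, 0, 0], [0, -0.006, 0, 0], [0, -0.005, 0, 0], [0, -0.005, 0, 0], [0, -0.005, 0, 0], [0, -0.005, 0, 0], [0, -0.005, 0, 0], [0, -0.005, 0, 0]],
])

```text
t: 4.67
tool_pos: [0.4247, 0.0216, 0.0211]
tool_rot: [-1.219, 1.203, 1.219]
contact_force: [-1.4, -0.5, 1.1]
opening: 0.0852
```

```bash
cat > chk.py <<'E'
import numpy as np,sys
from station import ctrl
from h import *
np.set_printoptions(precision=4,suppress=True)
o=ctrl.get_obs();print(o["t"],o["tool_pos"],o["contact_force"])
s=ctrl.get_image("side");P=cloud(s)
r=ctrl.trace("side","carrier")
for k in r[:1]:
    m=k["region"]&(s["depth"]>0);Q=P[m]
    # circle centre of ring/tube: mid-body points, top height and least-squares circle in x-z
    ok=(Q[:,2]<.12)&(Q[:,2]>.005);Q=Q[ok];u=Q[:,0]+.0137*(Q[:,1]-.02)
    for lo,hi in((-.12,-.02),(-.02,.06),(.06,.17)):
        w=(Q[:,1]>lo)&(Q[:,1]<hi)
        if w.sum()>8: print(k["score"],"y",lo,"n",w.sum(),"x med %.4f x5-95 %.4f %.4f ztop %.4f"%(np.median(u[w]),*np.percentile(u[w],[5,95]),np.percentile(Q[w,2],97)))
    w=np.ones(len(Q),bool)
    from scipy.optimize import least_squares
    f=least_squares(lambda p:np.hypot(u-p[0],Q[:,2]-p[1])-.0255,[np.median(u),.04],loss="soft_l1",f_scale=.003).x;print("centre x,z",f,"station x",f[0]-.4085,"y range",np.percentile(Q[:,1],[1,99]))
if len(sys.argv)>1:
    import cv2;b=s["pixels"][120:320,230:550,::-1];cv2.imwrite(sys.argv[1],cv2.resize(b,(640,400),interpolation=cv2.INTER_CUBIC))
E
python3 chk.py
```

```text
4.6667 [0.4247 0.0216 0.0211] [-1.3789 -0.5001  1.1015]
0.6 y -0.12 n 51 x med 0.4823 x5-95 0.4691 0.4949 ztop 0.0574
0.6 y -0.02 n 362 x med 0.4676 x5-95 0.4520 0.4841 ztop 0.0601
0.6 y 0.06 n 757 x med 0.4582 x5-95 0.4375 0.4808 ztop 0.0616
centre x,z [0.4614 0.0328] station x 0.052922412594406276 y range [-0.0426  0.1254]
```

>>> move_arm([
  [[0, -0.006, 0, 0], [0, -0.006, 0, 0], [0, -0.006, 0, 0], [0, -0.007, 0, 0], [0, -0.007, 0, 0], [0, -0.007, 0, 0], [0, -0.007, 0, 0], [0, -0.007, 0, 0], [0, -0.007, 0, 0], [0, -0.007, 0, 0], [0, -0.007, 0, 0], [0, -0.007, 0, 0], [0, -0.007, 0, 0], [0, -0.007, 0, 0], [0, -0.007, 0, 0], [0, -0.007, 0, 0]],
])

```text
t: 6.1
tool_pos: [0.4521, 0.022, 0.0211]
tool_rot: [-1.219, 1.203, 1.219]
contact_force: [0.4, 0.2, 0.1]
opening: 0.0853
```

```bash
python3 chk.py pics/p1.png
```

```text
6.1 [0.4521 0.022  0.0211] [0.3847 0.2099 0.1184]
0.69 y -0.12 n 38 x med 0.5113 x5-95 0.4990 0.5263 ztop 0.0580
0.69 y -0.02 n 292 x med 0.4956 x5-95 0.4823 0.5085 ztop 0.0596
0.69 y 0.06 n 734 x med 0.4850 x5-95 0.4648 0.5069 ztop 0.0610
centre x,z [0.4886 0.0328] station x 0.08010230576491928 y range [-0.042   0.1262]
```

View pics/p1.png

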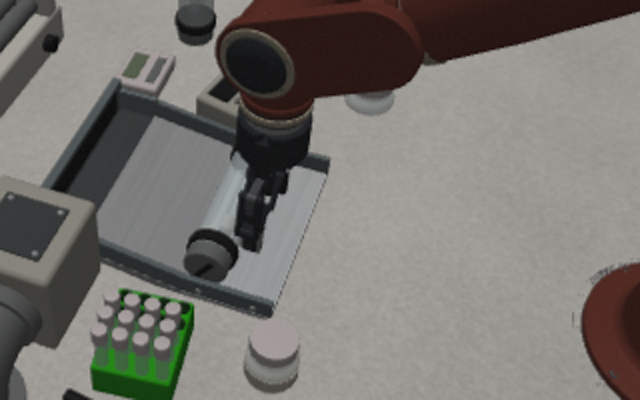

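The fingers are on the tube and the carrier rolls with them at a constant 36.5 mm offset. I continue onto the ramp, raising the tips with it.

>>> move_arm([
  [[0, -0.007, 0, 0], [0, -0.007, 0, 0], [0, -0.007, 0, 0], [0, -0.007, 0, 0], [0, -0.007, 0, 0], [0, -0.007, 0, 0], [0, -0.007, 0, 0], [0, -0.007, 0, 0], [0, -0.007, 0, 0], [0, -0.007, 0, 0], [0, -0.007, 0, 0], [0, -0.007, 0, 0], [-0.0011, -0.007, 0, 0], [-0.0011, -0.007, 0, 0], [-0.0011, -0.007, 0, 0], [-0.0011, -0.007, 0, 0], [-0.0011, -0.007, 0, 0], [-0.0011, -0.007, 0, 0], [-0.0011, -0.007, 0, 0], [-0.0011, -0.007, 0, 0]],
])

```text
t: 7.87
tool_pos: [0.4871, 0.0224, 0.0233]
tool_rot: [-1.219, 1.203, 1.219]
contact_force: [-1.8, 0.0, 1.1]
opening: 0.0854
```

```bash
python3 chk.py
```

```text
7.8667 [0.4871 0.0224 0.0233] [-1.8377  0.0292  1.0763]
0.63 y -0.12 n 11 x med 0.5448 x5-95 0.5389 0.5522 ztop 0.0573
0.63 y -0.02 n 245 x med 0.5315 x5-95 0.5198 0.5438 ztop 0.0624
0.63 y 0.06 n 705 x med 0.5190 x5-95 0.4990 0.5410 ztop 0.0639
centre x,z [0.5234 0.0355] station x 0.11489050728026651 y range [-0.0213  0.127 ]
```

>>> move_arm([
  [[-0.0011, -0.007, 0, 0], [-0.0011, -0.007, 0, 0], [-0.0011, -0.007, 0, 0], [-0.0011, -0.007, 0, 0], [-0.0011, -0.007, 0, 0], [-0.0011, -0.007, 0, 0], [-0.0011, -0.007, 0, 0], [-0.0011, -0.007, 0, 0], [-0.0011, -0.007, 0, 0], [-0.0011, -0.007, 0, 0], [-0.0011, -0.007, 0, 0], [-0.0011, -0.007, 0, 0], [-0.0011, -0.007, 0, 0], [-0.0011, -0.007, 0, 0], [-0.0011, -0.007, 0, 0], [-0.0011, -0.007, 0, 0], [-0.0011, -0.007, 0, 0], [-0.0011, -0.007, 0, 0], [-0.0011, -0.007, 0, 0], [-0.0011, -0.007, 0, 0]],
])

```text
t: 9.63
tool_pos: [0.5221, 0.0229, 0.0288]
tool_rot: [-1.219, 1.203, 1.219]
contact_force: [-2.0, 0.5, 0.3]
opening: 0.0851
```

```bash
python3 chk.py
```

```text
9.6333 [0.5221 0.0229 0.0288] [-2.0076  0.5401  0.3151]
0.73 y -0.12 n 14 x med 0.5847 x5-95 0.5745 0.5958 ztop 0.0622
0.73 y -0.02 n 236 x med 0.5683 x5-95 0.5557 0.5938 ztop 0.0689
0.73 y 0.06 n 740 x med 0.5541 x5-95 0.5342 0.5777 ztop 0.0698
centre x,z [0.5588 0.0411] station x 0.15034545486638395 y range [-0.024   0.1288]
```

>>> move_arm([
  [[-0.0011, -0.007, 0, 0], [-0.0011, -0.007, 0, 0], [-0.0011, -0.007, 0, 0], [-0.0011, -0.007, 0, 0], [-0.0011, -0.007, 0, 0], [-0.0011, -0.007, 0, 0], [-0.0011, -0.007, 0, 0], [-0.0011, -0.007, 0, 0], [-0.0011, -0.007, 0, 0], [-0.0011, -0.007, 0, 0], [-0.0011, -0.007, 0, 0], [-0.0011, -0.007, 0, 0], [-0.0011, -0.007, 0, 0], [-0.0011, -0.007, 0, 0], [-0.0011, -0.007, 0, 0], [-0.0011, -0.007, 0, 0], [-0.0011, -0.007, 0, 0], [-0.0011, -0.007, 0, 0], [-0.0011, -0.007, 0, 0], [-0.0011, -0.007, 0, 0]],
])

```text
t: 11.4
tool_pos: [0.5571, 0.0234, 0.0343]
tool_rot: [-1.219, 1.203, 1.219]
contact_force: [-1.2, -0.2, 0.7]
opening: 0.0856
```

```bash
python3 chk.py
```

```text
11.4 [0.5571 0.0234 0.0343] [-1.1703 -0.1641  0.7244]
0.59 y -0.12 n 10 x med 0.6188 x5-95 0.5932 0.6344 ztop 0.0646
0.59 y -0.02 n 193 x med 0.6030 x5-95 0.5723 0.6149 ztop 0.0737
0.59 y 0.06 n 684 x med 0.5880 x5-95 0.5689 0.6098 ztop 0.0754
centre x,z [0.5939 0.0466] station x 0.18540873074989017 y range [-0.0218  0.1296]
```

>>> move_arm([
  [[-0.0011, -0.007, 0, 0], [-0.0011, -0.007, 0, 0], [-0.0011, -0.007, 0, 0], [-0.0011, -0.007, 0, 0], [-0.0011, -0.007, 0, 0], [-0.0011, -0.007, 0, 0], [-0.0011, -0.007, 0, 0], [-0.0011, -0.007, 0, 0], [-0.0011, -0.007, 0, 0], [-0.0011, -0.007, 0, 0], [-0.0011, -0.007, 0, 0], [-0.0011, -0.007, 0, 0], [-0.0011, -0.007, 0, 0], [-0.0011, -0.006, 0, 0], [-0.0011, -0.006, 0, 0], [-0.0011, -0.005, 0, 0], [-0.0008, -0.004, 0, 0], [-0.0005, -0.004, 0, 0], [0, -0.004, 0, 0], [0, -0.004, 0, 0]],
])

```text
t: 13.17
tool_pos: [0.588, 0.0238, 0.039]
tool_rot: [-1.219, 1.203, 1.219]
contact_force: [-0.7, 0.2, 0.0]
opening: 0.0853
```

```bash
python3 chk.py
```

```text
13.1667 [0.588  0.0238 0.039 ] [-0.7142  0.1787  0.0407]
0.83 y -0.02 n 160 x med 0.6366 x5-95 0.6227 0.6669 ztop 0.0784
0.83 y 0.06 n 483 x med 0.6136 x5-95 0.5986 0.6404 ztop 0.0815
centre x,z [0.6246 0.052 ] station x 0.21607518136820114 y range [-0.0139  0.1292]
```

>>> move_arm([
  [[0, -0.004, 0, 0], [0, -0.004, 0, 0], [0, -0.004, 0, 0], [0, -0.004, 0, 0], [0, -0.004, 0, 0], [0, -0.004, 0, 0], [0, -0.004, 0, 0], [0, -0.004, 0, 0], [0, -0.004, 0, 0], [0, -0.004, 0, 0], [0, -0.004, 0, 0], [0, 0, 0, 0], [0, 0, 0, 0], [0, 0, 0, 0]],
])

```text
t: 14.43
tool_pos: [0.5989, 0.024, 0.039]
tool_rot: [-1.219, 1.203, 1.219]
contact_force: [-0.1, 0.1, -0.3]
opening: 0.0858
```

```bash
python3 chk.py pics/p2.png
```

```text
14.4333 [0.5989 0.024  0.039 ] [-0.0987  0.126  -0.3066]
0.63 y -0.12 n 11 x med 0.6698 x5-95 0.6615 0.6745 ztop 0.0687
0.63 y -0.02 n 235 x med 0.6523 x5-95 0.6386 0.6665 ztop 0.0747
0.63 y 0.06 n 416 x med 0.6385 x5-95 0.6195 0.6640 ztop 0.0793
centre x,z [0.6461 0.0483] station x 0.23760758826952733 y range [-0.0232  0.1456]
```

View pics/p2.png

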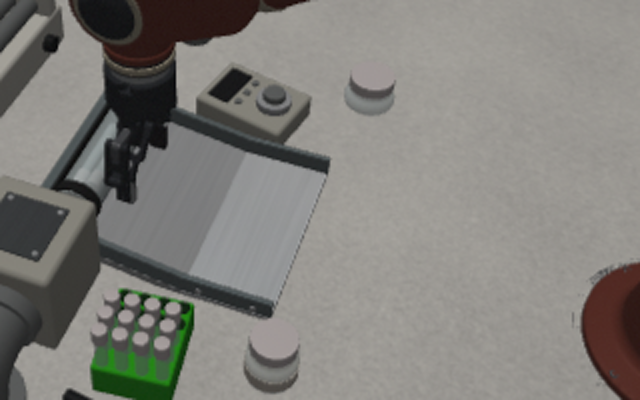

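The carrier dropped and lies at station x ≈ 237.6, z ≈ 0.048, against the stop, with the fingers free behind it. I back off and go up, then over to the button.

>>> move_arm([
  [[0, 0.03, 0, 0], [0, 0.04, 0, 0], [0, 0.05, 0, 0], [-0.08, 0, 0, 0], [-0.12, 0, 0, 0], [-0.12, 0, 0, 0], [-0.12, 0, 0, 0], [0, 0, 0, 0]],
])

```text
t: 15.2
tool_pos: [0.572, 0.0233, 0.1565]
tool_rot: [-1.226, 1.195, 1.21]
contact_force: [1.8, -0.2, 1.1]
opening: 0.0854
```

>>> move_arm([
  [[0, 0.041, -0.097, 0], [0, 0.041, -0.097, 0], [0, 0.041, -0.097, 0], [0, 0.041, -0.097, 0], [0, 0.041, -0.097, 0], [0, 0.02, -0.097, 0], [0, 0.02, -0.097, 0], [0, 0, 0, 0], [0, 0, 0, 0]],
], gripper=1)

```text
t: 15.95
tool_pos: [0.5089, -0.1476, 0.1484]
tool_rot: [-1.217, 1.204, 1.218]
contact_force: [0.6, 1.0, 0.6]
opening: 0.0001
```

```bash
python3 go.py 0.4998 -0.147 0.08; python3 chk.py; python3 - <<'E'
from station import ctrl
import cv2,numpy as np
from h import *
np.set_printoptions(precision=4,suppress=True)
from scipy.spatial.transform import Rotation as R
o=ctrl.get_obs();M=R.from_rotvec(o["tool_rot"]).as_matrix()
im=ctrl.get_image("wrist");cv2.imwrite("pics/w3.png",im["pixels"][:,:,::-1])
K=im["K"];T=im["tool_from_camera"]
for r in ctrl.trace("wrist","send")[:2]:
    print(r["score"],r["pixel"],r["region"].sum())
    rr,cc=np.nonzero(r["region"]);d=im["depth"][rr,cc]
    a=(cc-K[0,2])/K[0,0];b=(rr-K[1,2])/K[1,1];th=np.hypot(a,b);k=np.tan(th)/th
    P=np.stack([a*k*d,-b*k*d,-d],-1)[d>0]@T[:3,:3].T+T[:3,3];W=P@M.T+o["tool_pos"]
    print("send world median",np.median(W,0),W.min(0),W.max(0))
E
```

```text
t 15.95 pos [ 0.5089 -0.1476  0.1484] F [0.5628 1.0208 0.5593] open 6.286660742923007e-05
[[-0.0007 -0.9999 -0.0112]
 [ 0.0006 -0.0112  0.9999]
 [-1.      0.0007  0.0006]]
turn deg -0.142266120961782 units -0.0015807346773531335 tool z [-0.0137  0.9999  0.    ]
 before turn [0.2737 0.0361 0.0025]  after turn [0.2737 0.0361 0.0026]
turn deg 179.85773387903822 units 1.998419265322647 tool z [ 0.0137 -0.9999 -0.    ]
 before turn [0.2737 0.0361 0.0025]  after turn [ 0.2737 -0.0361 -0.0026]
15.95 [ 0.5089 -0.1476  0.1484] [0.5628 1.0208 0.5593]
0.6 y -0.12 n 292 x med 0.6384 x5-95 0.6235 0.6646 ztop 0.0770
0.6 y -0.02 n 549 x med 0.6378 x5-95 0.6237 0.6615 ztop 0.0741
0.6 y 0.06 n 364 x med 0.6379 x5-95 0.6227 0.6593 ztop 0.0773
centre x,z [0.6477 0.048 ] station x 0.23924519787457377 y range [-0.0646  0.1097]
0.55 [199.2, 321.1] 1025
send world median [ 0.4977 -0.1463  0.0562] [ 0.4853 -0.1595  0.0455] [ 0.5127 -0.1328  0.0583]
```

View pics/w3.png

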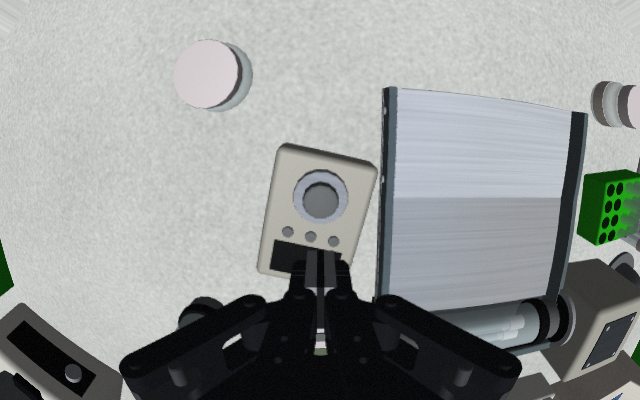

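>>> move_arm([
  [[0, 0.025, 0.003, 0], [0, 0.0146, 0.001, 0], [0.08, 0, 0, 0], [0.08, 0, 0, 0], [0.07, 0, 0, 0], [0.04, 0, 0, 0], [0.02, 0, 0, 0], [0.01, 0, 0, 0], [0, 0, 0, 0], [0, 0, 0, 0]],
])

```text
t: 16.98
tool_pos: [0.5007, -0.1464, 0.075]
tool_rot: [-1.221, 1.202, 1.218]
contact_force: [0.2, -1.1, -0.1]
opening: 0.0
```

>>> move_arm([
  [[0.006, 0, 0, 0], [0.006, 0, 0, 0], [0.006, 0, 0, 0], [0.006, 0, 0, 0], [0, 0, 0, 0], [0, 0, 0, 0]],
])

```text
t: 17.48
tool_pos: [0.5004, -0.1463, 0.0684]
tool_rot: [-1.22, 1.202, 1.218]
contact_force: [0.5, -0.3, 1.3]
opening: 0.0002
```

>>> move_arm([
  [[0.004, 0.003, 0, 0], [0.004, 0, 0, 0], [0.004, 0, 0, 0], [0.004, 0, 0, 0], [0, 0, 0, 0], [0, 0, 0, 0]],
])

```text
t: 17.98
tool_pos: [0.4999, -0.1464, 0.0644]
tool_rot: [-1.22, 1.202, 1.218]
contact_force: [2.3, -0.1, 3.6]
opening: -0.0
```

>>> move_arm([
  [[0.004, 0, 0, 0], [0.004, 0, 0, 0], [0.004, 0, 0, 0], [0, 0, 0, 0], [0, 0, 0, 0]],
])

```text
t: 18.4
tool_pos: [0.5, -0.1464, 0.0637]
tool_rot: [-1.22, 1.203, 1.219]
contact_force: [-3.6, 2.9, 18.1]
opening: -0.0003
```

```bash
python3 - <<'E'
import numpy as np
from h import *
np.set_printoptions(precision=1,suppress=True,linewidth=150)
for f in("top1.npz","s2.npz"):
    P=cloud(np.load(f));d=np.hypot(P[...,0]-.4995,P[...,1]+.1468);z=P[...,2]
    for a,b in((0,6),(6,10),(10,13),(15,18),(18,21),(23,27)):
        m=(d>=a/1e3)&(d<b/1e3)&(z<.09)
        if m.any(): print(f,a,b,m.sum(),np.percentile(z[m],[10,50,90])*1e3)
E
```

```text
top1.npz 0 6 20 [54.  56.9 57.9]
top1.npz 6 10 30 [54.4 57.1 59.2]
top1.npz 10 13 43 [46.1 55.7 58. ]
top1.npz 15 18 40 [45.  47.1 54.6]
top1.npz 18 21 76 [34.4 45.4 48. ]
top1.npz 23 27 83 [32.6 34.9 37.4]
s2.npz 0 6 13 [54.5 56.2 58.3]
s2.npz 6 10 26 [54.2 55.5 57.1]
s2.npz 10 13 26 [44.5 53.3 56.5]
s2.npz 15 18 38 [44.2 47.9 54.8]
s2.npz 18 21 55 [32.9 44.1 47.5]
s2.npz 23 27 67 [32.7 35.5 45.5]
```

Button top is at about 56 mm and the collar at about 46 mm. With the tips at about 50 mm and the force jumping from 4 N to 18 N, the button has bottomed on its own stop, not on the collar. Releasing and coming clear.

>>> move_arm([
  [[-0.012, 0, 0, 0], [-0.02, 0, 0, 0], [-0.03, 0, 0, 0], [-0.06, 0, 0, 0], [-0.1, 0, 0, 0], [-0.12, 0, 0, 0], [-0.12, 0.02, 0, 0], [-0.12, 0.05, 0, 0], [-0.05, 0.08, 0, 0], [0, 0.08, 0, 0], [0, 0.08, 0, 0], [0, 0, 0, 0], [0, 0, 0, 0]],
])

```text
t: 19.48
tool_pos: [0.4206, -0.1469, 0.2181]
tool_rot: [-1.217, 1.204, 1.22]
contact_force: [0.8, 0.2, -0.1]
opening: 0.0
```

```bash
python3 chk.py; python3 - <<'E'
from station import ctrl
import cv2,numpy as np
from h import *
im=ctrl.get_image("top");cv2.imwrite("pics/top2.png",cv2.resize(im["pixels"][100:300,190:450,::-1],None,fx=3,fy=3,interpolation=cv2.INTER_CUBIC))
s=ctrl.get_image("side")
for n,i in(("top",im),("side",s)):
    P=cloud(i);d=np.hypot(P[...,0]-.4995,P[...,1]+.1468);m=(d<.01)&(P[...,2]<.09);print(n,"button z",np.median(P[...,2][m]) if m.any() else None)
E
```

```text
19.4833 [ 0.4206 -0.1469  0.2181] [ 0.8292  0.2059 -0.0879]
0.93 y -0.12 n 337 x med 0.6368 x5-95 0.6219 0.6645 ztop 0.0771
0.93 y -0.02 n 559 x med 0.6375 x5-95 0.6235 0.6615 ztop 0.0746
0.93 y 0.06 n 377 x med 0.6386 x5-95 0.6230 0.6602 ztop 0.0766
centre x,z [0.6478 0.0482] station x 0.23931417102709007 y range [-0.0674  0.1109]
top button z 0.056622943872547404
side button z 0.05555357800809002
```

View pics/top2.png

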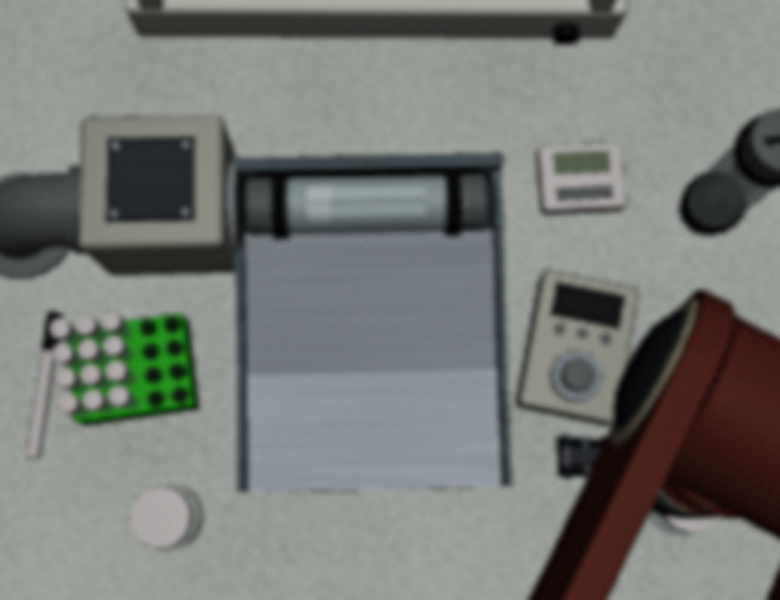

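The carrier lies square in the cradle (crop (245–490, 203)). The button is back up at 56 mm, nothing else has moved, and the arm is clear. Handing in.

```bash
python3 -c "
from station import ctrl
print(ctrl.finish_job())"
```

```text
the job is handed in; nothing more can be done
None
```

The carrier is in the cradle against the stop, the send button has been pressed and released, and the job is handed in at about 19.6 s of the 54 s allowed.

- **Push:** I rolled the carrier up the ramp with both open fingertips behind the tube, at about 21 mm/s, slowing to 12 mm/s at the crest. It stayed a steady 36.5 mm ahead of the tool at every check, so it neither ran ahead nor rolled back, and it was never pinched or lifted.
- **Cradle:** It dropped in at station x of about 238–239 mm with its centre about 48 mm up (nominal 238 and 49). It lies square and within the side tolerance, and read the same before and after the button press.
- **Button:** I pressed it with shut fingertips. The force rose from about 4 N to 18 N within the last 0.7 mm, with the tips about 6 mm below the button's rest height and still above its collar. I take that as fully down. After release its top reads about 56 mm again, as it did before the press.
- **Final view:** The jar, rack, marker, timer, spare carrier and keypad are where they were. The arm largely hid the pot in that last picture; an earlier wrist view showed it standing, and nothing touched it on the way.

**Disagreement:** The button top measured about 56 mm, against the "about 52 mm" given. I went by the contact force instead.

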